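# Snap the packed cutlery case shut

### The job

The long picnic cutlery case is packed: swing its hinged lid down and press it fully shut, so that the spring catch at the front snaps over and holds it. Leave the small square box open just as it is, and do not knock over the pepper grinder that stands beside them.

Things in the scene. Friction and masses are not known exactly. Their poses are not given: they have to be found in the camera images.
- long_case: Long cutlery case: white plastic, 70 mm deep (x), 160 mm wide (y), 50 mm high, fixed to the worktop, small fork and teaspoon inside. Origin: centre of its underside. Its x points from the front (catch side, towards the robot) to the hinge side, z up. Hinge axis along y at x = +39, z = 50 mm. A steel spring catch stands 12 mm out from the middle of the front wall, its top 2 mm below the rim.
- case_lid (a joint): Angle of the long case's wooden lid: 0 = shut, grows as the front edge rises; starts at 0.35 to 0.65. Lid 164 mm wide, 82 mm from hinge axis to front edge; shut, its upper face is 60 mm above the worktop. The hinge is stiff: the lid stays where left (1 N at the front edge moves it). The catch stops it near 0.14; about 8 N down at the front edge (more further in) snap it past, and it is then held at 0.
- case_lid_edge (a point): Middle of the long case's lid's front edge, on the upper face. Its axes are those of the lid: x along the lid towards the hinge, y along the front edge, z out of the upper face.
- square_box: The small square box of the same make and materials: 100 by 100 mm, 50 mm high, empty, its lid open too. Fixed to the worktop. Origin: centre of its underside; its x axis points from the front (catch side) to the hinge side, z up. To be left alone.
- box_lid_edge (a point): Middle of the front edge of the square box's open lid, on the upper face (112 mm from its hinge axis). Must stay where it is.
- grinder: Pepper grinder, 54 mm across, 136 mm high, glass foot and steel head, standing loose beside the boxes. Origin: centre of its underside, z along its height.
There are look-alikes about, which are no part of the job. What is shaped like the grinder but turquoise is not meant.

How it is judged:
By the outcome, as a careful person would: the job done as asked, in the order asked, and still so for the second after the job is handed in, with the robot touching nothing.
It also fails if it takes over 32 s, if anything falls off the work surface, if the arm or the gripper's body presses on something with over 40 N, if the wrist force passes 120 N, or if a joint passes its speed limit or range.

### The arm

A 6-joint arm with a two-finger parallel gripper is mounted at the origin on a cart in front of the work surface, level with it; the furniture and walls round the work are solid. World frame = base frame: x ahead of the robot, y to its left, z up, the work surface at z = 0. Lengths are in m, angles in rad, forces in N, time in s.
With the tool pointing down it reaches from about 0.35 to 0.8 m from the base axis. Payload 7.3 kg.
Tool frame: the origin (TCP) lies midway between the tips of the shut fingers; the grasp point (between the pads) lies 19 mm behind it; z points along the fingers, y is the direction in which the jaws open and shut (so a half turn about z gives the same grasp; the last joint's range is limited). The gripper opens to 85 mm and grips with 20 to 120 N. Pads are 22 mm wide; open, the fingers measure 114 mm over their backs; the gripper's body (76 mm by 85 mm) begins 54 mm behind the grasp point. The pads swing forward as they close: fully open they stand 13 mm farther back than shut.
Start: joints at [-1.263, 0.342, 1.524, -0, 1.275, -0.146], TCP at [0.23, -0.472, 0.231] pointing down, gripper open.
Joint ranges: [-2.53, 2.53], [-0.77, 2.02], [0.04, 2.7], [-1, 4.14], [0.28, 2.66], [-3.11, 3.11]. Speed limits (rad/s): [2.57, 2.57, 3.14, 3.14, 3.14, 3.14].

### API

Orientations are given as a rotation vector (axis times angle).
In Python, from plant import * gives the robot as it stands. The module is installed in compiled form; this text tells all that it offers.
- The arm moves only by the tool arm_command, never from a script. Its argument "deltas" is text: rows parted by semicolons, each of 7 numbers parted by spaces: the closure in counts, from 0 (fully open) to 255 (shut), then the shift along the tool's x, y, z in cm, then the turn, a rotation vector about the tool's x, y, z in rad. In form: fingers dx dy dz rx ry rz; .... A call has 1 to 5 rows; each row is the pose to reach, as a shift and turn from the pose commanded when the call began, along the tool's axes at that moment; what a row does not reach only later rows make up. A row lasts 1/8 s, in which the tool goes at most 62.5 mm and 10.7 degrees, less where a joint would pass 70% of its speed; a pose out of reach is approached as far as the arm can. A call with a gripper value outside its range is refused whole. The fingers move at their own pace and stop on an object; "grip_force" is the grip in N (left out, the last holds). Time passes only in rows, so rows that repeat a pose let the fingers close. It gives the time, the measured TCP pose, the force and the opening at its end, in the units of the state.
- state(): the state, without advancing time (a new reading comes with each control period).
- capture(name): name is "scene" or "top" or "wrist"; returns (picture, depth): 420x560x3 uint8, blue, green, red; 420x560 float32, m along the optical axis (not along the pixel's ray), 0 where there is no reading.
- calibration(name): a dict with "mtx" (3x3 intrinsics, pixels), "rvec" (rotation vector, rad) and "tvec" (3), from world to camera coordinates, as OpenCV has them; the wrist camera has in their place "tool_from_camera" (4x4, takes a point from camera to tool coordinates, whose origin is the TCP and whose axes are the flange's). Camera axes: x right, y down, z forward; pixel columns grow to the right and rows downward; lengths in m; the calibration is good to about 2 mm. A picture is of the moment at which its call begins: read the wrist's pose just before it. calibration takes no time and is no camera call.
- finish_job(): hands the job in, once; it reports no verdict.
Trained networks look in the newest picture that a camera, given by its name, has taken for a name from the list of things; names that differ only in an ending like _2 or _b are one class to them, and where a whole thing is asked for, a point or a joint stands for the part that bears it (a point fixed in the world has none). Each returns a list of dicts, best first, with "confidence" (0 to 1); they miss things now and then, are a little off and sometimes report something else, mostly with a low value. They report only what shows in the picture. A call takes as long as a camera call. They do not tell look-alikes from the thing itself.
- look_for(camera, name): "bbox" ([left, top, width, height] in pixels, round what is visible of it).
- mark_of(camera, name): "uv" ([column, row] in pixels: a listed point, or the origin of a listed thing).
The state is a dict: "t": time; "joint_positions": joint angles; "joint_velocities": joint speeds; "effort": joint torques, N m; "tcp_pos": TCP position; "tool_rot": TCP orientation; "contact_force": force on the tool from outside, world axes, zero at the start; "moment": the same for the moment, N m; "gripper_width": finger opening in m.
Only numpy, scipy, OpenCV 4.12 (cv2) and the standard library are available. Lean on these libraries where they do the work, as an engineer would, in place of code of your own. Each camera call takes 0.05 s, during which the arm holds its last target.

## Working session

There is one attempt and no reset: what is moved stays moved. The work goes in short steps, Python scripts to look and compute and a tool call to move; the robot and the scene stay as the last step left them, time stands still between calls to the robot, and variables do not carry over. Pictures are saved under pics/ and viewed, and the job is handed in when it is done.

Besides the shell and the picture viewer there is one more tool, called after "Emit:" as a command line: name --argument value ..., lists and objects as JSON in quotes. arm_command: Moves the arm, as the interface text tells. Its arguments: {"type":"object","properties":{"deltas":{"type":"string"},"grip_force":{"type":"number"}},"required":["deltas"]}

```bash
mkdir -p pics; ls; cat > h.py <<'E'
from plant import *
import numpy as np, cv2
def w2c(n):
    c=calibration(n); R,_=cv2.Rodrigues(np.array(c["rvec"],float)); return np.array(c["mtx"],float),R,np.array(c["tvec"],float).reshape(3)
def world(n,depth,u,v,r=1):
    K,R,t=w2c(n); u=int(round(u));v=int(round(v))
    p=depth[v-r:v+r+1,u-r:u+r+1]; p=p[p>0]
    if len(p)==0: return None
    z=np.median(p); pc=np.array([(u-K[0,2])/K[0,0]*z,(v-K[1,2])/K[1,1]*z,z]); return R.T@(pc-t)
def cloud(n,depth):
    K,R,t=w2c(n); v,u=np.indices(depth.shape); z=depth
    pc=np.stack([(u-K[0,2])/K[0,0]*z,(v-K[1,2])/K[1,1]*z,z],-1); w=(pc-t)@R; w[z<=0]=np.nan; return w
E
python3 - <<'E'
from h import *
print(state())
for n in ["scene","top"]:
    im,d=capture(n); cv2.imwrite(f"pics/{n}0.png",im); np.save(f"{n}0.npy",d)
    for k in ["long_case","square_box","grinder"]:
        print(n,k,[(x['bbox'],round(x['confidence'],2)) for x in look_for(n,k)][:3])
    for k in ["case_lid_edge","box_lid_edge","long_case"]:
        for x in mark_of(n,k)[:2]:
            print(n,k,x, world(n,d,*x['uv']))
E
```

```text
pics
{'t': 0.0, 'joint_positions': array([-1.26302172e+00,  3.42707944e-01,  1.52501282e+00,  1.28407177e-05,
        1.27536396e+00, -1.45998305e-01]), 'joint_velocities': array([-9.83900813e-04,  1.34991277e-04, -9.61016210e-04, -5.22471306e-04,
        2.16364821e-05,  1.05400973e-03]), 'effort': array([ 5.05607102e-05, -4.33667994e+01, -2.46009511e+01, -2.03997624e-04,
        7.78475543e-03, -1.95072613e-05]), 'tcp_pos': array([ 0.23004454, -0.47148477,  0.23063508]), 'tool_rot': array([-3.05962959e+00, -7.06344652e-01,  1.70065279e-04]), 'contact_force': array([ 0.07472872, -1.74573834, -0.62356697]), 'moment': array([-0.00329139,  0.05665406, -0.04430501]), 'gripper_width': 0.08561305454894941}
scene long_case [([134.3, 253.2, 73.1, 61.1], 0.93)]
scene square_box [([206.3, 223.5, 51.3, 49.9], 0.58)]
scene grinder [([316.0, 180.7, 18.1, 44.2], 0.86), ([333.1, 169.6, 17.8, 42.1], 0.85)]
scene case_lid_edge {'uv': [179.7, 266.6], 'confidence': 0.92} [0.48685788 0.35163178 0.08072258]
scene box_lid_edge {'uv': [246.2, 233.1], 'confidence': 0.96} [0.4606397  0.16014475 0.09826228]
scene long_case {'uv': [170.8, 295.9], 'confidence': 0.64} [0.46623946 0.39807617 0.0308135 ]
top long_case [([129.5, 197.1, 70.9, 34.4], 0.81)]
top square_box [([217.9, 187.9, 45.9, 50.2], 0.82), ([129.5, 193.8, 67.8, 36.1], 0.67), ([135.3, 196.0, 65.7, 33.9], 0.59)]
top grinder [([379.9, 222.8, 32.6, 20.2], 0.7)]
top case_lid_edge {'uv': [159.5, 225.4], 'confidence': 0.9} [0.46644781 0.36784951 0.0907309 ]
top box_lid_edge {'uv': [240.9, 229.8], 'confidence': 0.72} [0.45685907 0.15955868 0.08977219]
top long_case {'uv': [171.8, 212.5], 'confidence': 0.66} [0.50138448 0.3418228  0.07633293]
```

```bash
python3 - <<'E'
import cv2,numpy as np
a=cv2.imread("pics/scene0.png");b=cv2.imread("pics/top0.png")
cv2.imwrite("pics/scene1.png",cv2.resize(a[140:340,100:380],(784,560),interpolation=cv2.INTER_CUBIC))
cv2.imwrite("pics/top1.png",cv2.resize(b[140:300,100:280],(720,600)[:1]+(600,) if 0 else (675,600),interpolation=cv2.INTER_CUBIC))
E
```

```text
(no output)
```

View pics/scene0.png

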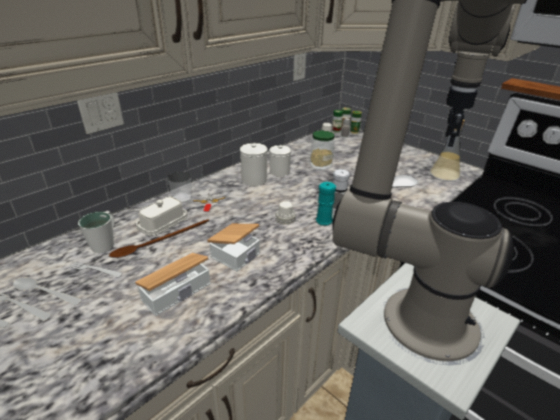

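View pics/top0.png

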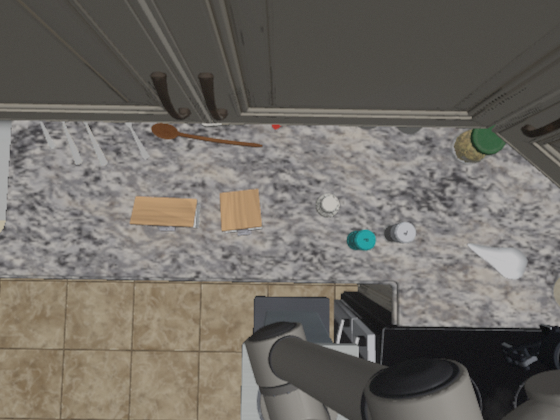

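```bash
sleep 1; ls pics
```

```text
scene0.png
scene1.png
top0.png
top1.png
```

View pics/scene1.png

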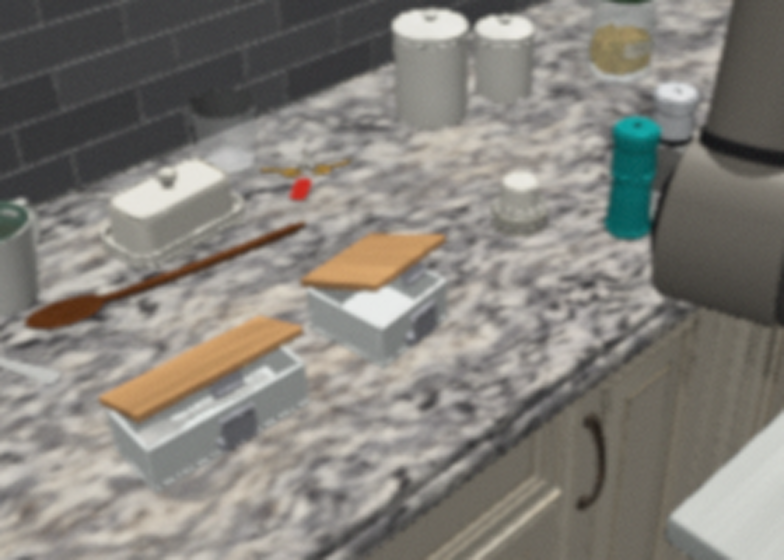

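View pics/top1.png

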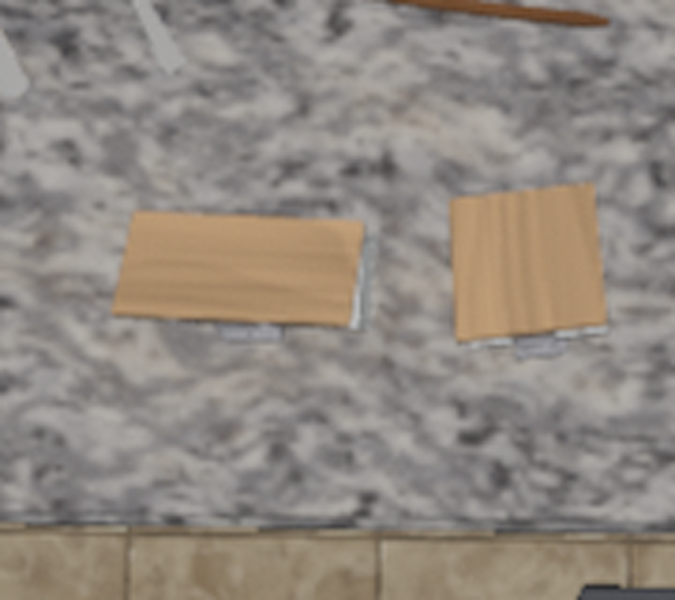

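The long case is the wide one, at scene (170,285) and top (164,212). The square box is at scene (234,243) and top (241,210). The steel and glass grinder is at scene (341,182) and top (403,232), with the turquoise look-alike next to it at scene (327,203). Both grinders are far from the case. Next I fit the lid plane from depth.

```bash
python3 - <<'E'
from h import *
for n,(x0,y0,x1,y1) in {"top":(120,185,210,245),"scene":(125,245,215,320)}.items():
    im=cv2.imread(f"pics/{n}0.png"); d=np.load(f"{n}0.npy"); w=cloud(n,d)
    hsv=cv2.cvtColor(im,cv2.COLOR_BGR2HSV); m=((hsv[...,0]>8)&(hsv[...,0]<22)&(hsv[...,1]>90)).astype(np.uint8)
    mm=np.zeros_like(m); mm[y0:y1,x0:x1]=m[y0:y1,x0:x1]
    mm=cv2.morphologyEx(mm,cv2.MORPH_OPEN,np.ones((3,3)))
    full=w[mm>0]; full=full[~np.isnan(full).any(1)]; full=full[(full[:,2]>.04)&(full[:,2]<.14)]
    e=cv2.erode(mm,np.ones((5,5))); p=w[e>0]; p=p[~np.isnan(p).any(1)]
    A=np.c_[p[:,:2],np.ones(len(p))]
    for _ in range(4):
        c=np.linalg.lstsq(A,p[:,2],rcond=None)[0]; r=p[:,2]-A@c; k=abs(r)<max(2*r.std(),.002); A,p=A[k],p[k]
    nrm=np.array([-c[0],-c[1],1]); 
    print(n,len(p),"slope",np.hypot(c[0],c[1]),"ang",np.arctan(np.hypot(c[0],c[1])),"uphill yaw of box x(from grad)",np.arctan2(-c[1],-c[0]),"rms",r.std())
    box=cv2.minAreaRect(full[:,:2].astype(np.float32)); pts=cv2.boxPoints(box); print(box); 
    for q in pts: print(q.round(4), (c@[q[0],q[1],1]).round(4))
    # corners via image minAreaRect
    cnt=max(cv2.findContours(mm,0,2)[0],key=cv2.contourArea); ap=cv2.approxPolyDP(cnt,4,True)[:,0]; 
    K,R,t=w2c(n); o=-R.T@t
    for u,v in ap:
        ray=R.T@np.array([(u-K[0,2])/K[0,0],(v-K[1,2])/K[1,1],1]); s=(c[2]+c[:2]@o[:2]-o[2])/(ray[2]-c[:2]@ray[:2]); print((u,v),(o+s*ray).round(4))
E
```

```text
top 1142 slope 0.41784595115101053 ang 0.3957955329500657 uphill yaw of box x(from grad) -0.02729813863932126 rms 0.001589887607464419
((0.5035058856010437, 0.3642476201057434), (0.16088490188121796, 0.07352261990308762), 89.15715026855469)
[0.4656 0.2844] 0.0913
[0.5391 0.2833] 0.0606
[0.5414 0.4441] 0.0614
[0.4679 0.4452] 0.0922
(np.int32(136), np.int32(197)) [0.5407 0.4422 0.0617]
(np.int32(131), np.int32(223)) [0.4704 0.4423 0.0911]
(np.int32(192), np.int32(225)) [0.4677 0.2857 0.0904]
(np.int32(195), np.int32(200)) [0.5351 0.2856 0.0623]
scene 472 slope 0.41748394710904324 ang 0.39548729855353304 uphill yaw of box x(from grad) -0.027213207797445932 rms 0.0005871884094246493
((0.5014736652374268, 0.36628085374832153), (0.16484588384628296, 0.07791200280189514), 89.63931274414062)
[0.462  0.2841] 0.0906
[0.5399 0.2836] 0.0581
[0.5409 0.4485] 0.0595
[0.463  0.4489] 0.0921
(np.int32(206), np.int32(256)) [0.4691 0.2863 0.0877]
(np.int32(189), np.int32(254)) [0.5348 0.2944 0.0604]
(np.int32(137), np.int32(284)) [0.5193 0.45   0.0686]
(np.int32(151), np.int32(289)) [0.4544 0.447  0.0957]
```

Emit:
arm_command --deltas "255 26.7 -11.5 0 0 0 0.454; 255 26.7 -11.5 0 0 0 0.454; 255 26.7 -11.5 0 0 0 0.454; 255 26.7 -11.5 0 0 0 0.454; 255 26.7 -11.5 0 0 0 0.454" --grip_force 40

```text
t: 1.32
tcp_pos: [0.421, -0.2496, 0.2315]
tool_rot: [3.141, 0.001, 0.001]
contact_force: [1.0, -0.3, -0.5]
gripper_width: -0.0001
```

Emit:
arm_command --deltas "255 5.4 -30 0 0 0 0; 255 5.4 -30 0 0 0 0; 255 5.4 -30 0 0 0 0; 255 5.4 -30 0 0 0 0; 255 5.4 -30 0 0 0 0"

```text
t: 1.95
tcp_pos: [0.4739, 0.0508, 0.2315]
tool_rot: [3.141, 0.001, 0.001]
contact_force: [0.8, 0.3, 0.2]
gripper_width: 0.0004
```

Emit:
arm_command --deltas "255 0 -31.5 0 0 0 0; 255 0 -31.5 0 0 0 0; 255 0 -31.5 0 0 0 0; 255 0 -31.5 0 0 0 0; 255 0 -31.5 0 0 0 0"

```text
t: 2.58
tcp_pos: [0.4736, 0.3631, 0.2314]
tool_rot: [-3.142, 0.0, -0.001]
contact_force: [0.7, -0.2, -0.0]
gripper_width: -0.0003
```

Emit:
arm_command --deltas "255 0 0 6 0 0 0; 255 0 0 11 0 0 0; 255 0 0 13 0 0 0; 255 0 0 13.5 0 0 0"

```text
t: 3.08
tcp_pos: [0.4731, 0.3606, 0.0947]
tool_rot: [3.14, -0.0, -0.004]
contact_force: [0.5, 0.1, -0.1]
gripper_width: -0.0003
```

Emit:
arm_command --deltas "255 0 0 0.5 0 0 0; 255 0 0 1 0 0 0; 255 0 0 1.5 0 0 0; 255 0 0 2 0 0 0; 255 0 0 2.4 0 0 0"

```text
t: 3.7
tcp_pos: [0.4739, 0.361, 0.0721]
tool_rot: [3.142, -0.0, 0.0]
contact_force: [-0.8, 0.3, 0.8]
gripper_width: 0.0003
```

Emit:
arm_command --deltas "255 0 0 0.3 0 0 0; 255 0 0 0.6 0 0 0; 255 0 0 0.8 0 0 0; 255 0 0 1 0 0 0; 255 0 0 1 0 0 0"

```text
t: 4.32
tcp_pos: [0.4738, 0.3609, 0.0619]
tool_rot: [3.141, -0.001, -0.001]
contact_force: [-0.4, -0.1, -0.1]
gripper_width: 0.0002
```

Emit:
arm_command --deltas "255 0 0 0.1 0 0 0; 255 0 0 0.2 0 0 0; 255 0 0 0.3 0 0 0; 255 0 0 0.3 0 0 0"

```text
t: 4.82
tcp_pos: [0.4739, 0.3611, 0.06]
tool_rot: [-3.141, 0.0, -0.001]
contact_force: [-1.3, -1.7, 5.1]
gripper_width: 0.0003
```

Emit:
arm_command --deltas "255 0 0 0.2 0 0 0; 255 0 0 0.4 0 0 0; 255 0 0 0.4 0 0 0"

```text
t: 5.2
tcp_pos: [0.474, 0.3613, 0.0597]
tool_rot: [-3.141, -0.0, -0.004]
contact_force: [-9.7, -6.1, 31.5]
gripper_width: -0.0001
```

The TCP stops hard at 0.060, which is the height of the shut lid. I'll retract and look.

Emit:
arm_command --deltas "255 0 0 -2 0 0 0; 255 0 0 -7 0 0 0; 255 0 0 -13 0 0 0; 255 0 0 -15 0 0 0; 255 -5 12 -15 0 0 0"

```text
t: 5.82
tcp_pos: [0.4519, 0.3052, 0.2071]
tool_rot: [-3.138, -0.004, -0.01]
contact_force: [1.4, -0.6, 0.5]
gripper_width: -0.0001
```

Emit:
arm_command --deltas "255 -2 30 0 0 0 0; 255 -2 30 0 0 0 0; 255 -2 30 0 0 0 0; 255 -2 30 0 0 0 0; 255 -2 30 0 0 0 0"

```text
t: 6.45
tcp_pos: [0.4294, 0.0012, 0.2055]
tool_rot: [3.141, -0.001, 0.001]
contact_force: [1.2, -0.0, 0.1]
gripper_width: -0.0001
```

```bash
python3 - <<'E'
from h import *
print(state()['contact_force'],state()['tcp_pos'])
for n in ["scene","top"]:
    im,d=capture(n); cv2.imwrite(f"pics/{n}9.png",im); w=cloud(n,d); 
    for k in ["case_lid_edge","box_lid_edge"]:
        for x in mark_of(n,k)[:1]: print(n,k,x,world(n,d,*x['uv']))
    if n=="top": boxes=[(136,203,190,220,"case"),(226,196,255,225,"box")]
    else: boxes=[(125,245,215,320,"case"),(205,220,262,250,"box")]
    hsv=cv2.cvtColor(im,cv2.COLOR_BGR2HSV); m=((hsv[...,0]>8)&(hsv[...,0]<22)&(hsv[...,1]>90)).astype(np.uint8); m=cv2.erode(m,np.ones((5,5)))
    d0=np.load(f"{n}0.npy"); w0=cloud(n,d0)
    for a,b,c,e,l in boxes:
        for W,t in((w0,"before"),(w,"after")):
            p=W[b:e,a:c][m[b:e,a:c]>0]; p=p[~np.isnan(p).any(1)]
            if len(p)<20: print(n,l,len(p)); continue
            co=np.linalg.lstsq(np.c_[p[:,:2],np.ones(len(p))],p[:,2],rcond=None)[0]; print(n,l,t,len(p),"slope",co[:2].round(3),"z",p[:,2].min().round(4),p[:,2].max().round(4))
    cr=im[140:340,100:380] if n=="scene" else im[140:300,100:440]
    cv2.imwrite(f"pics/{n}9c.png",cv2.resize(cr,None,fx=2.3 if n=="top" else 2.8,fy=2.3 if n=="top" else 2.8,interpolation=cv2.INTER_CUBIC))
E
```

```text
[ 1.15492881 -0.03618056  0.08163853] [0.4293511  0.00123764 0.20553678]
scene case_lid_edge {'uv': [182.0, 282.8], 'confidence': 0.65} [0.45919784 0.36796499 0.05769323]
scene box_lid_edge {'uv': [244.5, 233.9], 'confidence': 0.7} [0.4599546  0.1678048  0.09928035]
scene case before 1138 slope [-0.499  0.172] z 0.0008 0.0908
scene case after 1139 slope [-0.173  0.005] z 0.0025 0.0621
scene box before 319 slope [-0.416 -0.053] z 0.0666 0.1008
scene box after 319 slope [-0.411 -0.054] z 0.0641 0.0997
top box_lid_edge {'uv': [242.8, 229.5], 'confidence': 0.82} [0.45701587 0.15466045 0.08693497]
top case before 892 slope [-0.419  0.013] z 0.0613 0.0903
top case after 891 slope [0.007 0.002] z 0.0557 0.067
top box before 838 slope [-0.409 -0.058] z 0.0609 0.1046
top box after 837 slope [-0.407 -0.058] z 0.0635 0.1028
```

View pics/scene9c.png

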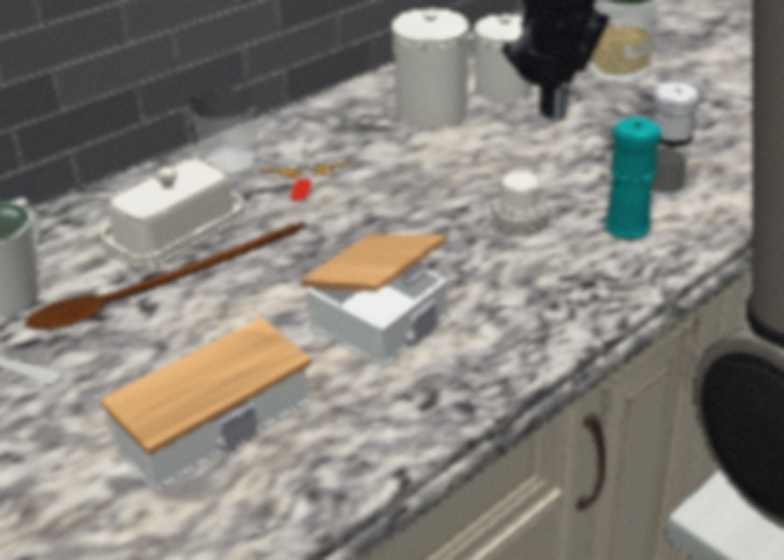

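View pics/top9c.png

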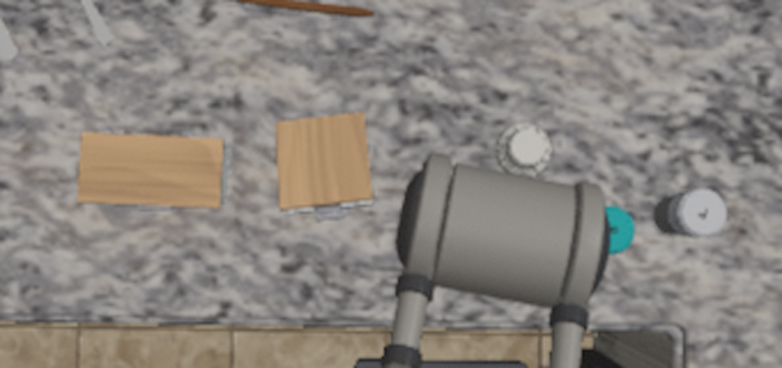

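The case lid at crop (205,385) is flat and shut. The square box's lid at (375,260) is unchanged, and both grinders, at (675,135) and (633,180), are upright.

```bash
python3 -c "
from plant import *
print(finish_job())"
```

```text
the job is handed in; nothing more can be done
None
```

The long case is shut and the job is handed in. I pushed its lid down with the closed fingertips near the front edge until it stopped hard, then backed the arm clear.

- **Lid:** the fingertips stopped at 60 mm, the height of the shut lid. The last press read about 32 N up and 34 N in all at the wrist, under the 40 N limit. After I let go, the top camera's depth showed the lid flat, with slope 0.007 against 0.42 before, at about 60 mm. It stayed down past the point where the catch would have stopped it.
- **Square box:** its lid slope was unchanged, -0.409 before and -0.407 after.
- **Grinder:** the steel and glass grinder and the turquoise look-alike were both still upright.
- **Checks that failed or disagreed:**
  - I never saw a force peak as the catch snapped, so the latching rests on the lid staying flat.
  - The point detector found no case lid edge in the last top picture. In the scene picture it put the edge at 58 mm.
  - The scene camera's slope fit for the case was unusable because it included points off the lid.

The arm had run about 6.5 s at the last move, well under the 32 s limit.

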